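# Bring the tilting decorating board down to its second notch

### The job

The tilting decorating board has been left too steep for icing: set it in its second notch from the bottom. Its ratchet only lets it go up, so take the board by its grip, lift it through the notches that are left and on against the sprung stop until the pawl throws over, pulling firmly but never straining the stop, then keep hold and lower the board all the way down flat, which re-arms the pawl. Raise it again to the second notch, ease the weight onto the pawl and let go; never let the board drop, and leave everything else on the table where it is.

Things in the scene. Friction and masses are not known exactly. Their poses are not given: they have to be found in the camera images.
- stand: Stainless steel stand, fixed to the table, 300 (its x) x 350 mm (its y). Origin: centre of its underside, on the table; x points to the end where the board's free edge and grip are, z up. The board's hinge axis lies at x = -125, z = 75 mm, parallel to y. Its arc and trip block stand on the left side only (y 150 to 180 mm), up to 290 mm high; nothing of it is within 140 mm sideways of the grip's middle.
- hinge (a point): Middle of the board's hinge axis (x = -125, y = 0, z = 75 mm in the stand's frame); its axes are those of the stand.
- board (a joint): Tilt of the white board (203 x 290 x 12 mm, 0.7 to 1.2 kg in all) in rad: 0 = flat on its rests, the end of its travel; it grows as the edge with the grip is raised. Resting in notch 1 to 5 it reads 0.21, 0.33, 0.45, 0.58, 0.70 (12, 19, 26, 33, 40 degrees). It starts in notch 4. Lifting it takes 2.5 to 5.5 N straight up at the grip.
- grip (a point): Middle of the black revolving grip: round sleeve, 16 mm diameter, 140 mm long, along the stand's y, 270 mm from the hinge axis, in the board's plane (75 mm high when flat); x from the hinge to the grip, z square to the board. It spins freely on its rod, so fingers can pinch it from above and stay upright along its arc. The board's edge is 55 mm away, its side rods 160 mm apart.
- pawl_pivot (a point): Pivot of the red pawl on the board's left side, 178 mm from the hinge, in the board's plane. Armed, it drops behind a tooth as the board rises past each notch and then holds the board from going down: to take a notch raise 1 to 4 degrees above it, then lower. Thrown out, it lets the board down past all notches; a ramp rubs on it over the last 10 degrees (1 to 3 N) and re-arms it by 0.035 rad.
- arc (a point): Point on the toothed arc, at 20 degrees above the hinge, radius 150 mm. The yellow trip block on its upper end is clamped at a different place each time and throws the pawl out at a tilt somewhere from 0.86 to 1.04 rad (50 to 59 degrees): find it by feel. Its stop meets the bumper about 2 degrees (9 mm of the grip's path) before that; the pawl goes over at 6 to 11 N above the force of the free lift.
- bumper: Black rubber bumper, 18 mm diameter, sprung, on the board's left side 205 mm from the hinge; it alone meets the trip block's stop. From there the pull at the grip, along its arc, rises by about 1 N per mm of path; at 13 N above the free lift the pawl is over for certain, at 17 N (24 N on the bumper) the stop is strained. Origin in the board's plane; z square to the board.
- biscuit_stack: Loose stack of five plain square biscuits, 62 mm square, 40 mm high, right of the stand, beyond the palette knife; origin under its centre (leave it where it is)
- biscuit: One loose iced square biscuit, 62 mm square, 10 mm high, on the table beyond the stand's far end; origin under its centre (leave it where it is)
- nozzle: Steel piping nozzle, a cone 28 mm wide and 46 mm high, standing upright beyond the stand's far end; origin under its centre (leave it where it is)
- palette_knife: Palette knife 240 mm long, lying along the right side of the stand; origin under its middle (leave it where it is)
- gift_box: Open teal gift box with three iced biscuits, 130 x 240 mm, lid upright on its outer side, 135 mm high, left of the stand beside the arc; origin under its centre (leave it where it is)

How it is judged:
On the way, in this order (a step that is already met when the one before it is completed fails the run):
1. the board has been lifted above its top notch, up to the trip block (tilt over 0.86 rad) (value of joint board above 0.86 rad), for 0.1 s.
2. the board has been lowered flat onto its rests (tilt under 0.035 rad) (value of joint board below 0.035 rad), for 0.1 s.
At the end, for the whole second after the job is handed in: The board stands at rest in its second notch (tilt 0.305 to 0.36 rad), carried by the pawl, after having been lifted past the top and lowered flat; the robot touches nothing (value of joint board between 0.305 and 0.36 rad and velocity of joint board between -0.03 and 0.03 rad/s).
It fails at once if the board is dropped (falls faster than 1.6 rad/s) (velocity of joint board below -1.6 rad/s).
It fails at once if the stop is strained (bumper pressed with more than 24 N) (contact force between bumper and anything else above 24 N).
It fails at once if another thing on the table is pushed more than 30 mm away (distance of any of biscuit_stack, biscuit, nozzle, palette_knife, gift_box from where it was at the start of the episode above 0.03 m).
It also fails if it takes over 72 s, if anything falls off the work surface, if the arm or the gripper's body presses on something with over 40 N, if the wrist force passes 120 N, or if a joint passes its speed limit or range.

### The arm

A 7-joint arm with a two-finger parallel gripper is mounted at the origin on the work surface. World frame = base frame: x ahead of the robot, y to its left, z up, the work surface at z = 0. Lengths are in m, angles in rad, forces in N, time in s.
With the tool pointing down it reaches from about 0.425 to 0.925 m from the base axis. Payload 6.8 kg.
Tool frame: the origin (TCP) lies between the finger pads; the fingertips stand 22 mm ahead of it and the grasp point (between the pads) lies 3 mm ahead of it (bot.tip_reach is the distance from the TCP to the fingertips, in m); z points along the fingers, x is the direction in which the jaws open and shut, and the axes are right-handed (so a half turn about z gives the same grasp; the last joint's range is limited). The gripper opens to 85 mm and grips with 20 to 120 N. Pads are 22 mm wide; open, the fingers measure 114 mm over their backs; the gripper's body (76 mm by 85 mm) begins 54 mm behind the grasp point. The pads swing forward as they close: fully open they stand 13 mm farther back than shut.
Start: joints at [-1.254, 0.477, 0.022, 1.555, -0.011, 1.109, -0.083], TCP at [0.278, 0.615, 0.253] pointing down, gripper open.
Joint ranges: [-2.96, 2.96], [-0.34, 2.1], [-1.41, 1.46], [0.24, 2.44], [-1.37, 4.51], [0.17, 1.92], [-2.96, 2.96]. Speed limits (rad/s): [2.39, 2.39, 3.14, 3.14, 3.14, 3.14, 3.14].

### API

Orientations are given as a unit quaternion [w, x, y, z].
In Python, from station import bot gives the robot as it stands.
- The arm moves only by the tool step_arm, never from a script. Its argument "targets" is a list of rows, each a list of 5 numbers: the shift along the tool's x, y, z in mm, then the turn about the tool's z in degrees, then the closure, from 0 (fully open) to 1 (shut). In form: [[dx, dy, dz, spin, jaw], ...]. A call has 1 to 20 rows; each row is the pose to reach, as a shift and turn from the pose commanded when the call began, along the tool's axes at that moment; what a row does not reach only later rows make up. A row lasts 1/12 s, in which the tool goes at most 41.7 mm and 7.16 degrees, less where a joint would pass 70% of its speed; a pose out of reach is approached as far as the arm can. A call with a gripper value outside its range is refused whole. The fingers move at their own pace and stop on an object; "newtons" is the grip in N (left out, the last holds). Time passes only in rows, so rows that repeat a pose let the fingers close. It gives the time, the measured TCP pose, the force and the opening at its end, in the units of the state.
- bot.get_obs(): the state, without advancing time (a new reading comes with each control period).
- bot.read_camera(name): name is "scene" or "top" or "wrist"; returns a dict with "frame" (420x560x3 uint8, red, green, blue), "z_map" (420x560 float32, m along the optical axis (not along the pixel's ray), 0 where there is no reading), "fov_y" (degrees; the focal length in pixels is half the picture's height over the tangent of half this angle, whatever the lens; pixels are square), "cx", "cy" (the principal point, pixels), "R" (3x3) and "t" (3): a world point X has camera coordinates R X + t. Camera axes: x right, y down, z forward; pixel columns grow to the right and rows downward; lengths in m; the calibration is good to about 2 mm. A picture is of the moment at which its call begins.
- bot.hand_in(): hands the job in, once; it reports no verdict.
The state is a dict: "t": time; "q": joint angles; "joint_vel": joint speeds; "joint_torque": joint torques, N m; "eef_pos": TCP position; "tool_rot": TCP orientation; "contact_force": force on the tool from outside, world axes, zero at the start; "torque": the same for the moment, N m; "gripper_width": opening from 0.0 (shut) to 1.0 (fully open).
Only numpy, scipy, OpenCV 4.12 (cv2) and the standard library are available. Lean on these libraries where they do the work, as an engineer would, in place of code of your own. Each camera call takes 0.05 s, during which the arm holds its last target.

## Working session

There is one attempt and no reset: what is moved stays moved. The work goes in short steps, Python scripts to look and compute and a tool call to move; the robot and the scene stay as the last step left them, time stands still between calls to the robot, and variables do not carry over. Pictures are saved under pics/ and viewed, and the job is handed in when it is done.

Besides the shell and the picture viewer there is one more tool, called after "Emit:" by a JSON object that holds its "fn" and its "kwargs". step_arm: Moves the arm, as the interface text tells. Its arguments: {"type":"object","properties":{"targets":{"type":"array"},"newtons":{"type":"number"}},"required":["targets"]}

```bash
mkdir -p pics; ls; python3 - <<'E'
from station import bot
import cv2
o=bot.get_obs()
for k,v in o.items(): print(k,v)
for n in("scene","top","wrist"):
    c=bot.read_camera(n); cv2.imwrite(f"pics/{n}0.png",c["frame"][:,:,::-1]); print(n,c["fov_y"],c["cx"],c["cy"],c["R"],c["t"])
E
```

```text
pics
t 0.0
q [-1.25407245  0.47778678  0.02230057  1.55645493 -0.01150367  1.10928284
 -0.08309835]
joint_vel [-2.85354440e-05 -8.84420929e-04 -2.66161683e-04  1.71174009e-03
 -5.94231973e-04  1.01047978e-03  1.41745725e-03]
joint_torque [-1.96009762e-05 -5.96441996e+01  1.60779655e+00 -2.81193388e+01
  1.24402007e-02  9.46081826e-03  3.67146527e-06]
eef_pos [0.27796941 0.61450442 0.25233238]
tool_rot [ 5.35475595e-04  8.40270137e-01  5.42167209e-01 -7.26155995e-04]
contact_force [-0.21674797 -0.79293428 -0.65623645]
torque [ 0.00760817 -0.00517585 -0.01221318]
gripper_width 0.9973054323411787
scene 51.887852799935544 274.57372815638723 210.76414081389183 [[-8.79720705e-01  4.75490775e-01 -5.96669651e-05]
 [ 3.27618000e-01  6.06045596e-01 -7.24827691e-01]
 [-3.44612720e-01 -6.37665476e-01 -6.88930196e-01]] [ 0.50004266 -0.14439323  1.21591298]
top 52.82651175120823 275.12225686698224 200.37337268939547 [[-0.05586074 -0.99843791 -0.00114676]
 [-0.96892838  0.05448684 -0.24126536]
 [ 0.24095096 -0.01236613 -0.97045851]] [0.03821976 0.59212585 0.85778521]
wrist 70.38556990798344 281.8377063448582 210.9252864083104 [[ 0.41223821  0.91107535 -0.00116475]
 [ 0.86434994 -0.39069136  0.31663771]
 [ 0.28802576 -0.13153692 -0.94854584]] [-0.67443792 -0.0413454   0.38098092]
```

View pics/scene0.png

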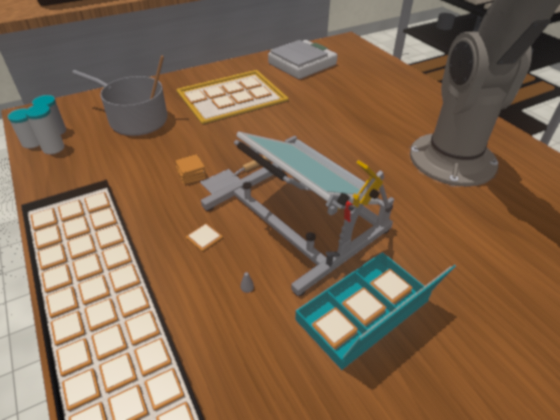

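View pics/top0.png

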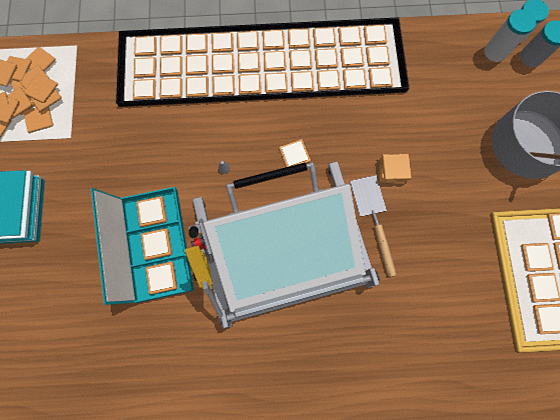

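View pics/wrist0.png

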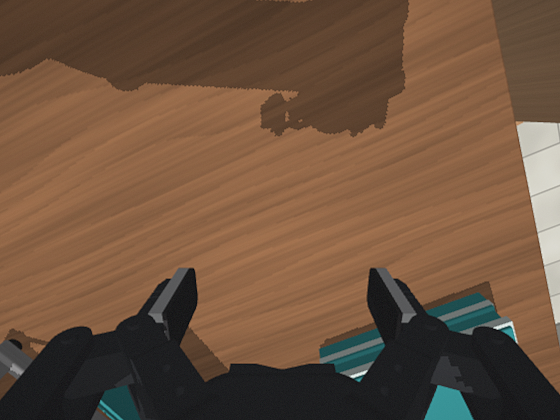

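The top view shows the black grip as a bar from about (233,184) to (308,168) and the hinge rod along (225,322)–(378,283). The arc with its yellow block is on the left, near (200,265). Next I'll measure the grip and the stand.

```bash
cat > h.py <<'E'
from station import bot
import numpy as np, cv2
from scipy.spatial.transform import Rotation as Rn
def pts(c):
    f=c["frame"].shape[0]/2/np.tan(np.radians(c["fov_y"]/2)); z=c["z_map"]
    v,u=np.indices(z.shape)
    P=np.stack([(u-c["cx"])/f*z,(v-c["cy"])/f*z,z],-1)
    return (P-c["t"])@c["R"]
def grip(c,box=None,zmin=0.06,ref=None):
    W=pts(c); hsv=cv2.cvtColor(c["frame"],cv2.COLOR_RGB2HSV)
    m=(hsv[...,2]<60)&(c["z_map"]>0)&(W[...,2]>zmin)
    if box: 
        b=np.zeros_like(m); b[box[1]:box[3],box[0]:box[2]]=1; m&=b
    n,l,s,ce=cv2.connectedComponentsWithStats(m.astype(np.uint8))
    k=1+np.argmax(s[1:,4]); return W[l==k],s[k],m
E
python3 - <<'E'
from h import *
for n,box in(("top",(220,150,325,200)),("scene",(225,130,300,190))):
    c=bot.read_camera(n); P,s,m=grip(c,box)
    print(n,s,P.min(0),P.max(0),np.median(P,0))
    mu=P.mean(0);u,sv,vt=np.linalg.svd(P-mu); d=vt[0]; t=(P-mu)@d
    print("dir",d,"len",np.ptp(t),"mid",mu+d*(t.min()+t.max())/2,"ztop",np.percentile(P[:,2],95))
c=bot.read_camera("top");W=pts(c)
for u,v in((225,322),(376,280),(240,310),(350,287),(290,180),(222,222),(290,240)): print((u,v),W[v,u].round(4))
E
```

```text
top [234 163  73  25 576] [ 0.58417549 -0.05409389  0.22090651] [0.62397387 0.08125887 0.23177751] [0.6033388  0.01388927 0.2275104 ]
dir [-2.05896601e-01  9.78573662e-01  4.21250541e-04] len 0.13816924064868993 mid [0.60346806 0.01404447 0.22724441] ztop 0.2302028119356657
scene [238 144  47  35 299] [ 0.59104356 -0.04735235  0.22070277] [0.62741239 0.08304625 0.23260888] [0.60852854 0.02791825 0.22825266]
dir [-0.21338968  0.97694106 -0.00714249] len 0.13272217121235855 mid [0.61027493 0.01744281 0.22784161] ztop 0.23095885372253816
(225, 322) [0.3426 0.1203 0.0888]
(376, 280) [ 0.4084 -0.1924  0.0923]
(240, 310) [0.3644 0.0882 0.101 ]
(350, 287) [ 0.3995 -0.1493  0.0254]
(290, 180) [ 0.6596 -0.0344  0.0007]
(222, 222) [0.527  0.1087 0.1935]
(290, 240) [ 0.4917 -0.0186  0.154 ]
```

Fits the stated sizes: sleeve top at z ≈ 0.230 m (expected 0.2306), length 138 mm, yaw about 12°. I'll go up and over, then check.

Emit:
{"fn": "step_arm", "kwargs": {"targets": [[0,0,-40,0,0.3],[0,0,-80,0,0.3],[0,0,-110,0,0.3],[-411,546,-110,54,0.3],[-411,546,-110,54,0.3],[-411,546,-110,54,0.3],[-411,546,-110,54,0.3],[-411,546,-110,54,0.3],[-411,546,-110,54,0.3],[-411,546,-110,54,0.3],[-411,546,-110,54,0.3],[-411,546,-110,54,0.3],[-411,546,-110,54,0.3],[-411,546,-110,54,0.3],[-411,546,-110,54,0.3],[-411,546,-110,54,0.3],[-411,546,-110,54,0.3],[-411,546,-110,54,0.3],[-411,546,-110,54,0.3],[-411,546,-110,54,0.3]], "newtons": 80}}

```text
t: 1.97
eef_pos: [0.6076, 0.0087, 0.3636]
tool_rot: [0.002, 0.995, 0.098, 0.001]
contact_force: [-0.1, 0.3, 1.2]
gripper_width: 0.701
```

```bash
python3 - <<'E'
from h import *
o=bot.get_obs(); print(o["t"],o["eef_pos"],o["contact_force"],o["q"])
q=o["tool_rot"]; R=Rn.from_quat([q[1],q[2],q[3],q[0]]).as_matrix(); print(R.round(4))
c=bot.read_camera("wrist"); cv2.imwrite("pics/w1.png",c["frame"][:,:,::-1])
W=pts(c); m=(c["frame"].max(2)<70)&(abs(W[...,2]-.226)<.01)
n,l,s,ce=cv2.connectedComponentsWithStats(m.astype(np.uint8)); k=1+np.argmax(s[1:,4]);P=W[l==k]
mu=P.mean(0);d=np.linalg.svd(P-mu,full_matrices=False)[2][0];t=(P-mu)@d
print(s[k],d,np.ptp(t),mu+d*(t.min()+t.max())/2,P[:,2].max())
E
```

```text
1.9667 [0.60761897 0.00867456 0.36362722] [-0.07878597  0.31768804  1.18825725] [-0.52547871  0.30408709  0.5292775   1.61095498 -0.15591469  1.26822088
  0.22673495]
[[ 9.807e-01  1.953e-01  1.400e-03]
 [ 1.953e-01 -9.807e-01 -3.000e-03]
 [ 8.000e-04  3.200e-03 -1.000e+00]]
[ 273  120   18  152 2379] [ 0.208592   -0.97799224 -0.00453471] 0.14452335740964428 [0.60754336 0.01094346 0.22828457] 0.23170096829142767
```

View pics/w1.png

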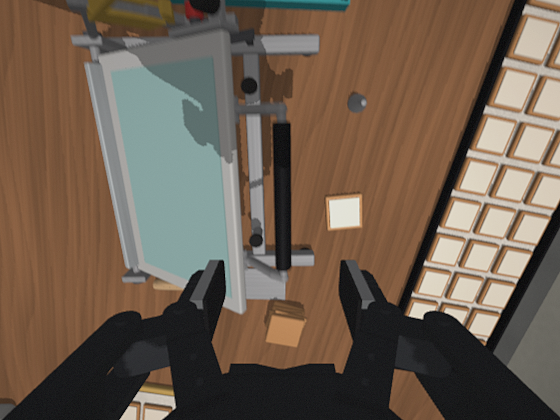

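The wrist view shows the grip upright at column ~282, rows 120–270, with its middle at (0.607, 0.012). That agrees with the other views to within 3 mm. Lowering over it and closing.

Emit:
{"fn": "step_arm", "kwargs": {"targets": [[0,-4,30,-1,0.3],[0,-4,60,-1,0.3],[0,-4,90,-1,0.3],[0,-4,115,-1,0.3],[0,-4,130,-1,0.3],[0,-4,137,-1,0.3],[0,-4,137,-1,0.3],[0,-4,137,-1,0.3]]}}

```text
t: 2.68
eef_pos: [0.6058, 0.0196, 0.2269]
tool_rot: [-0.0, 0.994, 0.11, 0.0]
contact_force: [0.4, -0.2, 0.2]
gripper_width: 0.702
```

Emit:
{"fn": "step_arm", "kwargs": {"targets": [[0,0,0,0,0.6],[0,0,0,0,0.7],[0,0,0,0,0.8],[0,0,0,0,1],[0,0,0,0,1],[0,0,0,0,1],[0,0,0,0,1],[0,0,0,0,1]]}}

```text
t: 3.35
eef_pos: [0.6057, 0.0194, 0.227]
tool_rot: [-0.0, 0.994, 0.11, 0.0]
contact_force: [-1.8, 0.2, 5.5]
gripper_width: 0.152
```

```bash
python3 - <<'E'
from h import *
o=bot.get_obs(); print(o["t"],o["eef_pos"],o["contact_force"],o["gripper_width"])
for n in("scene","wrist"):
    c=bot.read_camera(n); cv2.imwrite(f"pics/{n}2.png",c["frame"][:,:,::-1])
E
```

```text
3.35 [0.60574805 0.01944372 0.22697571] [-1.75833778  0.18098185  5.50249587] 0.1522962595986106
```

View pics/scene2.png

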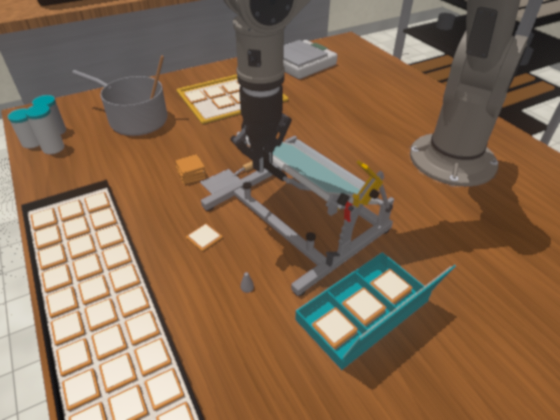

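View pics/wrist2.png

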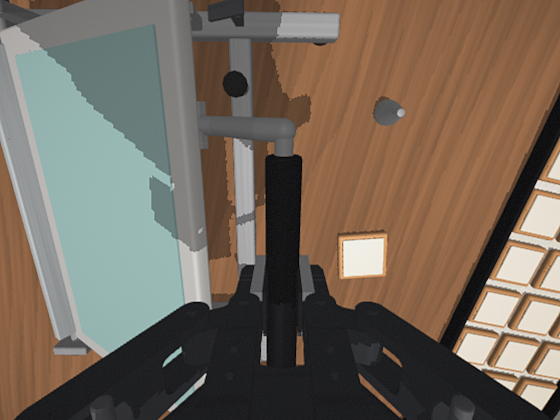

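The sleeve is held between the pads (wrist image, around (283,290)). Now I'll compute the arc in tool axes.

```bash
cat >> h.py <<'E'
xs=np.array([.978,.2086,0]); TH0=.578
P0=np.array([0.60575,0.01944,0.22698])
G0=np.array([.27*np.cos(TH0),.27*np.sin(TH0)])
def st():
    o=bot.get_obs(); q=o["tool_rot"]; R=Rn.from_quat([q[1],q[2],q[3],q[0]]).as_matrix()
    d=o["eef_pos"]-P0; g=G0+np.array([d@xs,d[2]]); th=np.arctan2(g[1],g[0]); F=o["contact_force"]
    ft=-(F@np.array([*(-np.sin(th)*xs[:2]),np.cos(th)])); fr=F@np.array([*(np.cos(th)*xs[:2]),np.sin(th)])
    print("t %.2f th %.4f rad r %.4f pull %.2f radial %.2f lat %.2f F %s w %.3f toolx %.2fdeg p %s"%(o["t"],th,np.hypot(*g),ft,fr,F@[-.2086,.978,0],F.round(1),o["gripper_width"],np.degrees(np.arctan2(R[1,0],R[0,0])),o["eef_pos"].round(4)))
def tab(th0,ths):
    for th in ths: print("%.3f dx %.1f dz %.1f"%(th,270*(np.cos(th)-np.cos(th0)),-270*(np.sin(th)-np.sin(th0))))
E
python3 - <<'E'
from h import *
st(); tab(.578,np.arange(.6,.83,.02))
E
```

```text
t 3.45 th 0.5780 rad r 0.2700 pull -5.26 radial 1.84 lat 0.32 F [-1.4  0.   5.4] w 0.156 toolx 12.65deg p [0.6057 0.0194 0.227 ]
0.600 dx -3.3 dz -4.9
0.620 dx -6.4 dz -9.4
0.640 dx -9.6 dz -13.7
0.660 dx -12.8 dz -18.0
0.680 dx -16.2 dz -22.3
0.700 dx -19.6 dz -26.4
0.720 dx -23.2 dz -30.5
0.740 dx -26.8 dz -34.5
0.760 dx -30.4 dz -38.5
0.780 dx -34.2 dz -42.4
0.800 dx -38.0 dz -46.2
0.820 dx -41.9 dz -49.9
```

Emit:
{"fn": "step_arm", "kwargs": {"targets": [[-3,0,-5,0,1],[-6,0,-9,0,1],[-10,0,-14,0,1],[-10,0,-14,0,1],[-10,0,-14,0,1]]}}

```text
t: 3.87
eef_pos: [0.5963, 0.0175, 0.2409]
tool_rot: [-0.0, 0.994, 0.11, 0.001]
contact_force: [4.6, 0.6, -0.7]
gripper_width: 0.158
```

```bash
python3 - <<'E'
from h import *
st(); tab(.64,np.arange(.66,.83,.02))
E
```

```text
t 3.87 th 0.6407 rad r 0.2701 pull 3.27 radial 3.29 lat -0.33 F [ 4.6  0.6 -0.7] w 0.158 toolx 12.67deg p [0.5963 0.0175 0.2409]
0.660 dx -3.3 dz -4.3
0.680 dx -6.6 dz -8.5
0.700 dx -10.1 dz -12.7
0.720 dx -13.6 dz -16.8
0.740 dx -17.2 dz -20.8
0.760 dx -20.9 dz -24.8
0.780 dx -24.6 dz -28.6
0.800 dx -28.5 dz -32.4
0.820 dx -32.4 dz -36.2
```

Emit:
{"fn": "step_arm", "kwargs": {"targets": [[-3,0,-4,0,1],[-7,0,-9,0,1],[-10,0,-13,0,1],[-14,0,-17,0,1],[-17,0,-21,0,1],[-21,0,-25,0,1],[-25,0,-29,0,1],[-28,0,-32,0,1],[-28,0,-32,0,1],[-28,0,-32,0,1]]}}

```text
t: 4.7
eef_pos: [0.5692, 0.0117, 0.273]
tool_rot: [-0.0, 0.994, 0.111, 0.001]
contact_force: [6.0, 2.8, 1.1]
gripper_width: 0.157
```

```bash
python3 - <<'E'
from h import *
st(); tab(.80,np.arange(.81,1.06,.01))
c=bot.read_camera("scene"); cv2.imwrite("pics/s3.png",cv2.resize(c["frame"][100:300,180:460,::-1],None,fx=2.8,fy=2.8))
E
```

```text
t 4.70 th 0.7977 rad r 0.2704 pull 3.85 radial 5.30 lat 1.48 F [6.  2.8 1.1] w 0.157 toolx 12.69deg p [0.5692 0.0117 0.273 ]
0.810 dx -1.9 dz -1.9
0.820 dx -3.9 dz -3.7
0.830 dx -5.9 dz -5.6
0.840 dx -7.9 dz -7.4
0.850 dx -9.9 dz -9.2
0.860 dx -12.0 dz -10.9
0.870 dx -14.0 dz -12.7
0.880 dx -16.1 dz -14.4
0.890 dx -18.2 dz -16.1
0.900 dx -20.3 dz -17.8
0.910 dx -22.4 dz -19.5
0.920 dx -24.5 dz -21.1
0.930 dx -26.7 dz -22.8
0.940 dx -28.9 dz -24.4
0.950 dx -31.1 dz -25.9
0.960 dx -33.3 dz -27.5
0.970 dx -35.5 dz -29.0
0.980 dx -37.7 dz -30.5
0.990 dx -40.0 dz -32.0
1.000 dx -42.2 dz -33.5
1.010 dx -44.5 dz -35.0
1.020 dx -46.8 dz -36.4
1.030 dx -49.1 dz -37.8
1.040 dx -51.4 dz -39.2
1.050 dx -53.8 dz -40.5
```

View pics/s3.png

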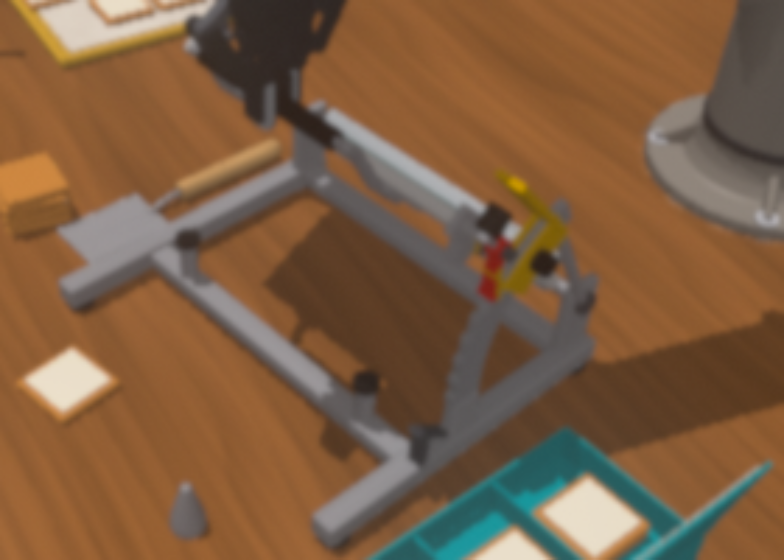

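The board follows the arc at r ≈ 0.270 m, and the free pull is about 3.5–4 N. Next I'll creep up towards the trip block, watching the pull.

Emit:
{"fn": "step_arm", "kwargs": {"targets": [[-2,0,-2,0,1],[-4,0,-4,0,1],[-4,0,-4,0,1],[-4,0,-4,0,1]]}}

```text
t: 5.08
eef_pos: [0.5654, 0.0108, 0.2768]
tool_rot: [-0.0, 0.994, 0.11, 0.001]
contact_force: [5.5, 2.3, 1.6]
gripper_width: 0.153
```

```bash
python3 - <<'E'
from h import *
st(); bot.read_camera("top"); st(); bot.read_camera("top"); st()
E
```

```text
t 5.08 th 0.8181 rad r 0.2704 pull 3.21 radial 5.17 lat 1.14 F [5.5 2.3 1.6] w 0.153 toolx 12.68deg p [0.5654 0.0108 0.2768]
t 5.13 th 0.8178 rad r 0.2704 pull 3.75 radial 4.55 lat 1.85 F [5.3 3.  0.8] w 0.160 toolx 12.69deg p [0.5654 0.0109 0.2768]
t 5.18 th 0.8177 rad r 0.2704 pull 3.34 radial 4.98 lat 1.98 F [5.3 3.2 1.3] w 0.157 toolx 12.69deg p [0.5654 0.0109 0.2767]
```

Emit:
{"fn": "step_arm", "kwargs": {"targets": [[-2,0,-2,0,1],[-4,0,-4,0,1],[-4,0,-4,0,1],[-4,0,-4,0,1]]}}

```text
t: 5.52
eef_pos: [0.5613, 0.01, 0.2807]
tool_rot: [-0.0, 0.994, 0.111, 0.001]
contact_force: [5.0, 2.6, 1.4]
gripper_width: 0.157
```

```bash
python3 - <<'E'
from h import *
st(); bot.read_camera("top"); st()
E
```

```text
t 5.52 th 0.8391 rad r 0.2705 pull 3.13 radial 4.73 lat 1.52 F [5.  2.6 1.4] w 0.157 toolx 12.69deg p [0.5613 0.01   0.2807]
t 5.57 th 0.8389 rad r 0.2704 pull 3.08 radial 5.42 lat 0.12 F [5.8 1.3 2. ] w 0.159 toolx 12.69deg p [0.5613 0.01   0.2806]
```

Emit:
{"fn": "step_arm", "kwargs": {"targets": [[-2,0,-2,0,1],[-4,0,-3.5,0,1],[-4,0,-3.5,0,1],[-4,0,-3.5,0,1]]}}

```text
t: 5.9
eef_pos: [0.5574, 0.0091, 0.2842]
tool_rot: [-0.0, 0.994, 0.111, 0.001]
contact_force: [4.9, 3.1, 1.9]
gripper_width: 0.158
```

```bash
python3 - <<'E'
from h import *
st(); bot.read_camera("top"); st()
E
```

```text
t 5.90 th 0.8587 rad r 0.2704 pull 2.90 radial 4.97 lat 1.97 F [4.9 3.1 1.9] w 0.158 toolx 12.69deg p [0.5574 0.0091 0.2842]
t 5.95 th 0.8586 rad r 0.2705 pull 3.34 radial 5.04 lat 0.97 F [5.5 2.2 1.6] w 0.153 toolx 12.69deg p [0.5575 0.0091 0.2842]
```

Emit:
{"fn": "step_arm", "kwargs": {"targets": [[-2,0,-2,0,1],[-4,0,-3.5,0,1],[-4,0,-3.5,0,1],[-4,0,-3.5,0,1]]}}

```text
t: 6.28
eef_pos: [0.5539, 0.0084, 0.2874]
tool_rot: [-0.0, 0.994, 0.111, 0.001]
contact_force: [8.0, 2.4, -2.6]
gripper_width: 0.159
```

```bash
python3 - <<'E'
from h import *
st(); bot.read_camera("top"); st()
E
```

```text
t 6.28 th 0.8766 rad r 0.2705 pull 8.08 radial 3.31 lat 0.71 F [ 8.   2.4 -2.6] w 0.159 toolx 12.70deg p [0.5539 0.0084 0.2874]
t 6.33 th 0.8764 rad r 0.2705 pull 6.86 radial 3.81 lat 0.46 F [ 7.4  2.1 -1.5] w 0.158 toolx 12.70deg p [0.5539 0.0084 0.2874]
```

Contact with the stop: pull is now about 4 N above free (3.2 N). From here I go in smaller steps.

Emit:
{"fn": "step_arm", "kwargs": {"targets": [[-1,0,-1,0,1],[-2.5,0,-2,0,1],[-2.5,0,-2,0,1],[-2.5,0,-2,0,1]]}}

```text
t: 6.67
eef_pos: [0.5518, 0.0079, 0.2892]
tool_rot: [-0.0, 0.994, 0.111, 0.002]
contact_force: [9.1, 3.8, -3.8]
gripper_width: 0.162
```

```bash
python3 - <<'E'
from h import *
st(); bot.read_camera("top"); st()
E
```

```text
t 6.67 th 0.8870 rad r 0.2706 pull 9.98 radial 3.16 lat 1.85 F [ 9.1  3.8 -3.8] w 0.162 toolx 12.71deg p [0.5518 0.0079 0.2892]
t 6.72 th 0.8870 rad r 0.2706 pull 10.70 radial 2.53 lat 1.54 F [ 9.3  3.6 -4.8] w 0.156 toolx 12.71deg p [0.5518 0.008  0.2892]
```

Emit:
{"fn": "step_arm", "kwargs": {"targets": [[-1,0,-1,0,1],[-2,0,-1.5,0,1],[-2,0,-1.5,0,1],[-2,0,-1.5,0,1]]}}

```text
t: 7.05
eef_pos: [0.5501, 0.0076, 0.2906]
tool_rot: [-0.0, 0.994, 0.111, 0.002]
contact_force: [11.3, 4.6, -6.5]
gripper_width: 0.157
```

```bash
python3 - <<'E'
from h import *
st(); bot.read_camera("top"); st()
c=bot.read_camera("scene"); cv2.imwrite("pics/s4.png",cv2.resize(c["frame"][150:270,300:420,::-1],None,fx=4.8,fy=4.8,interpolation=2))
E
```

```text
t 7.05 th 0.8952 rad r 0.2706 pull 13.45 radial 2.44 lat 2.11 F [11.3  4.6 -6.5] w 0.157 toolx 12.71deg p [0.5501 0.0076 0.2906]
t 7.10 th 0.8951 rad r 0.2706 pull 12.52 radial 2.19 lat 1.03 F [10.7  3.3 -6.1] w 0.155 toolx 12.71deg p [0.5501 0.0076 0.2906]
```

View pics/s4.png

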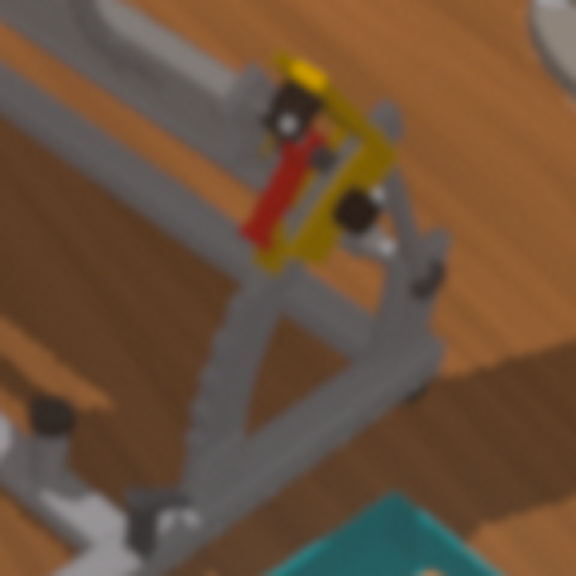

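The bumper at (290,110) sits against the yellow stop. The red pawl runs from (310,150) to (260,240) and now stands off the arc's teeth. Pull is about 9.8 N above free, so I go a little further to reach the 13 N that makes it certain.

Emit:
{"fn": "step_arm", "kwargs": {"targets": [[-1,0,-1,0,1],[-2.5,0,-1.5,0,1],[-2.5,0,-1.5,0,1],[-2.5,0,-1.5,0,1]]}}

```text
t: 7.48
eef_pos: [0.5481, 0.0071, 0.2922]
tool_rot: [0.0, 0.994, 0.111, 0.002]
contact_force: [13.4, 2.1, -7.0]
gripper_width: 0.158
```

```bash
python3 - <<'E'
from h import *
st(); 
for i in range(3): bot.read_camera("top"); st()
E
```

```text
t 7.48 th 0.9046 rad r 0.2706 pull 15.02 radial 2.85 lat -0.76 F [13.4  2.1 -7. ] w 0.158 toolx 12.72deg p [0.5481 0.0071 0.2922]
t 7.53 th 0.9045 rad r 0.2706 pull 14.45 radial 2.49 lat 0.63 F [12.5  3.3 -7. ] w 0.158 toolx 12.72deg p [0.5481 0.0072 0.2922]
t 7.58 th 0.9044 rad r 0.2706 pull 14.89 radial 2.57 lat 0.52 F [12.9  3.3 -7.2] w 0.157 toolx 12.72deg p [0.5481 0.0072 0.2921]
t 7.63 th 0.9044 rad r 0.2706 pull 14.61 radial 2.63 lat 0.72 F [12.7  3.4 -7. ] w 0.153 toolx 12.72deg p [0.5482 0.0071 0.2921]
```

Emit:
{"fn": "step_arm", "kwargs": {"targets": [[-1.5,0,-1,0,1],[-1.5,0,-1,0,1],[-1.5,0,-1,0,1]]}}

```text
t: 7.88
eef_pos: [0.5469, 0.0069, 0.2932]
tool_rot: [0.0, 0.994, 0.111, 0.003]
contact_force: [14.8, 3.6, -8.1]
gripper_width: 0.157
```

```bash
python3 - <<'E'
from h import *
st(); 
for i in range(2): bot.read_camera("top"); st()
c=bot.read_camera("scene"); cv2.imwrite("pics/s5.png",cv2.resize(c["frame"][150:270,300:420,::-1],None,fx=4.8,fy=4.8,interpolation=2))
tab(.91,np.arange(.89,.60,-.02))
E
```

```text
t 7.88 th 0.9104 rad r 0.2706 pull 17.00 radial 2.90 lat 0.41 F [14.8  3.6 -8.1] w 0.157 toolx 12.72deg p [0.5469 0.0069 0.2932]
t 7.93 th 0.9102 rad r 0.2706 pull 16.09 radial 2.33 lat 0.57 F [13.7  3.5 -8. ] w 0.157 toolx 12.73deg p [0.547  0.0069 0.2931]
t 7.98 th 0.9102 rad r 0.2706 pull 17.01 radial 2.26 lat 0.33 F [14.4  3.4 -8.7] w 0.157 toolx 12.72deg p [0.547  0.0069 0.2931]
0.890 dx 4.2 dz 3.4
0.870 dx 8.4 dz 6.8
0.850 dx 12.5 dz 10.3
0.830 dx 16.5 dz 13.9
0.810 dx 20.5 dz 17.6
0.790 dx 24.3 dz 21.4
0.770 dx 28.1 dz 25.2
0.750 dx 31.8 dz 29.1
0.730 dx 35.5 dz 33.1
0.710 dx 39.0 dz 37.2
0.690 dx 42.5 dz 41.3
0.670 dx 45.9 dz 45.5
0.650 dx 49.2 dz 49.8
0.630 dx 52.5 dz 54.1
0.610 dx 55.6 dz 58.5
```

View pics/s5.png

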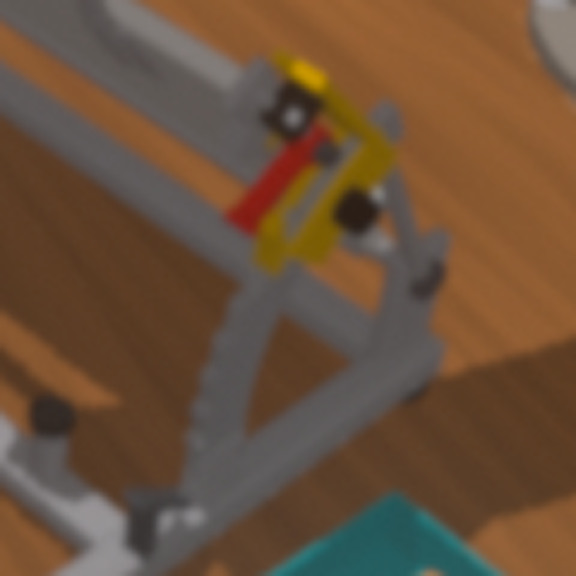

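The red pawl has swung clearly further out: its tip moved from (255,240) to (235,220). Pull is about 13.5 N above free, so it is thrown over. Lowering past notch 5 and checking.

Emit:
{"fn": "step_arm", "kwargs": {"targets": [[4,0,3.5,0,1],[8,0,7,0,1],[12.5,0,10,0,1],[16.5,0,14,0,1],[20.5,0,17.5,0,1],[24,0,21.5,0,1],[28,0,25,0,1],[32,0,29,0,1],[35.5,0,33,0,1],[39,0,37,0,1],[42.5,0,41.5,0,1],[46,0,45.5,0,1],[46,0,45.5,0,1]]}}

```text
t: 9.12
eef_pos: [0.5912, 0.0164, 0.2476]
tool_rot: [0.0, 0.994, 0.111, 0.001]
contact_force: [7.0, 2.6, 0.9]
gripper_width: 0.156
```

```bash
python3 - <<'E'
from h import *
st(); 
bot.read_camera("top"); st()
c=bot.read_camera("scene"); cv2.imwrite("pics/s6.png",cv2.resize(c["frame"][150:270,300:420,::-1],None,fx=4.8,fy=4.8,interpolation=2))
tab(.67,np.arange(.65,.27,-.02))
E
```

```text
t 9.12 th 0.6723 rad r 0.2701 pull 3.88 radial 6.34 lat 1.12 F [7.  2.6 0.9] w 0.156 toolx 12.70deg p [0.5912 0.0164 0.2476]
t 9.17 th 0.6736 rad r 0.2701 pull 2.78 radial 6.49 lat 1.48 F [6.3 2.9 1.9] w 0.158 toolx 12.69deg p [0.591  0.0163 0.2479]
0.650 dx 3.3 dz 4.3
0.630 dx 6.5 dz 8.6
0.610 dx 9.7 dz 13.0
0.590 dx 12.7 dz 17.4
0.570 dx 15.7 dz 22.0
0.550 dx 18.5 dz 26.5
0.530 dx 21.3 dz 31.2
0.510 dx 24.0 dz 35.9
0.490 dx 26.6 dz 40.6
0.470 dx 29.1 dz 45.4
0.450 dx 31.5 dz 50.2
0.430 dx 33.8 dz 55.1
0.410 dx 36.0 dz 60.0
0.390 dx 38.1 dz 65.0
0.370 dx 40.1 dz 70.0
0.350 dx 42.0 dz 75.1
0.330 dx 43.8 dz 80.2
0.310 dx 45.5 dz 85.3
0.290 dx 47.1 dz 90.5
```

View pics/s6.png

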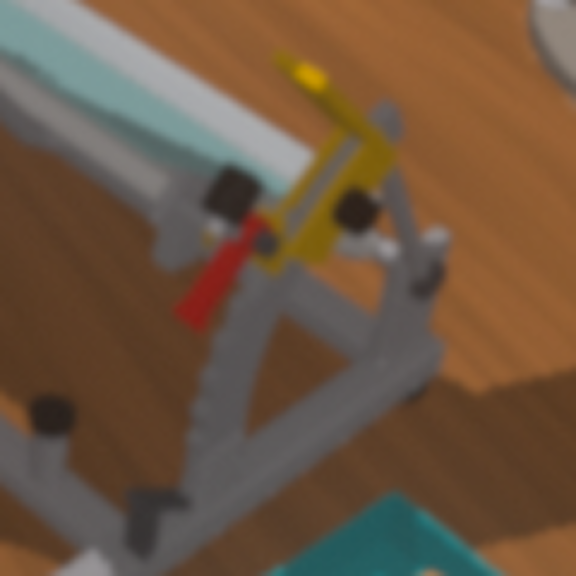

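The pawl hangs clear of the teeth (tip at (195,315)) and the board is past notch 5. Continuing down.

Emit:
{"fn": "step_arm", "kwargs": {"targets": [[4,0,4,0,1],[7.5,0,8.5,0,1],[10.5,0,13,0,1],[13.5,0,17.5,0,1],[16.5,0,22,0,1],[19.5,0,26.5,0,1],[22,0,31,0,1],[25,0,36,0,1],[27.5,0,40.5,0,1],[30,0,45.5,0,1],[32.5,0,50,0,1],[35,0,55,0,1],[37,0,60,0,1],[39,0,65,0,1],[41,0,70,0,1],[43,0,75,0,1],[45,0,80,0,1],[46.5,0,85,0,1],[48,0,90,0,1],[48,0,90,0,1]]}}

```text
t: 10.88
eef_pos: [0.6371, 0.0262, 0.1563]
tool_rot: [0.001, 0.994, 0.11, 0.0]
contact_force: [6.1, 0.6, -3.0]
gripper_width: 0.152
```

```bash
python3 - <<'E'
from h import *
st(); 
bot.read_camera("top"); st()
c=bot.read_camera("scene"); cv2.imwrite("pics/s7.png",cv2.resize(c["frame"][130:290,220:430,::-1],None,fx=3.6,fy=3.6,interpolation=2))
tab(.29,np.arange(.27,-.03,-.02))
E
```

```text
t 10.88 th 0.2892 rad r 0.2693 pull 4.62 radial 4.96 lat -0.70 F [ 6.1  0.6 -3. ] w 0.152 toolx 12.67deg p [0.6371 0.0262 0.1563]
t 10.93 th 0.2905 rad r 0.2694 pull 4.72 radial 5.69 lat -0.02 F [ 6.7  1.4 -2.9] w 0.155 toolx 12.67deg p [0.637  0.0261 0.1566]
0.270 dx 1.5 dz 5.2
0.250 dx 2.9 dz 10.4
0.230 dx 4.2 dz 15.7
0.210 dx 5.3 dz 20.9
0.190 dx 6.4 dz 26.2
0.170 dx 7.4 dz 31.5
0.150 dx 8.2 dz 36.9
0.130 dx 9.0 dz 42.2
0.110 dx 9.6 dz 47.6
0.090 dx 10.2 dz 52.9
0.070 dx 10.6 dz 58.3
0.050 dx 10.9 dz 63.7
0.030 dx 11.2 dz 69.1
0.010 dx 11.3 dz 74.5
-0.010 dx 11.3 dz 79.9
-0.030 dx 11.2 dz 85.3
```

View pics/s7.png

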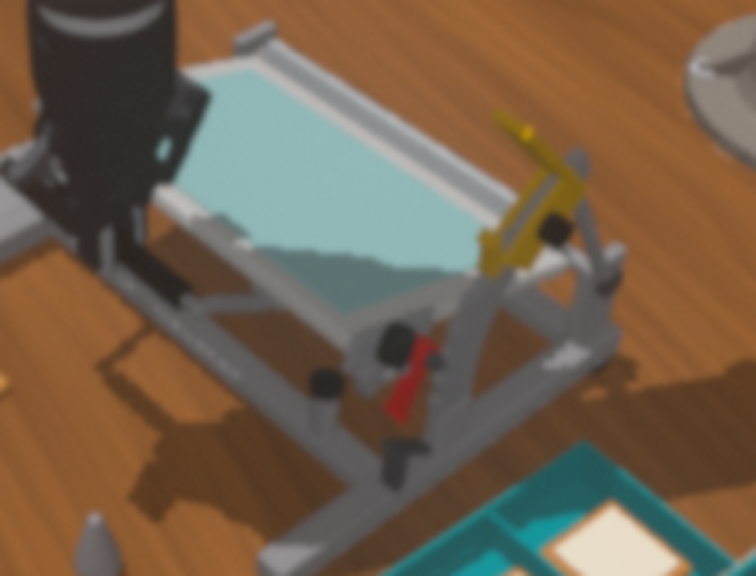

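Emit:
{"fn": "step_arm", "kwargs": {"targets": [[2,0,5,0,1],[3.5,0,10.5,0,1],[5,0,15.5,0,1],[6,0,21,0,1],[7.5,0,26,0,1],[8.5,0,31.5,0,1],[9,0,37,0,1],[10,0,42,0,1],[10.5,0,47.5,0,1],[11,0,53,0,1],[11.5,0,58,0,1],[12,0,63.5,0,1],[12,0,63.5,0,1],[12,0,63.5,0,1]]}}

```text
t: 12.15
eef_pos: [0.6473, 0.0283, 0.0931]
tool_rot: [0.0, 0.994, 0.11, -0.001]
contact_force: [2.2, -2.5, -4.9]
gripper_width: 0.156
```

```bash
python3 - <<'E'
from h import *
st(); 
bot.read_camera("top"); st()
E
```

```text
t 12.15 th 0.0506 rad r 0.2690 pull 5.00 radial 1.37 lat -2.90 F [ 2.2 -2.5 -4.9] w 0.156 toolx 12.63deg p [0.6473 0.0283 0.0931]
t 12.20 th 0.0517 rad r 0.2689 pull 5.03 radial 0.53 lat -4.15 F [ 1.6 -3.9 -5. ] w 0.156 toolx 12.63deg p [0.6473 0.0283 0.0934]
```

Emit:
{"fn": "step_arm", "kwargs": {"targets": [[0,0,3,0,1],[0,0,6,0,1],[0,0,8,0,1],[0,0,8,0,1],[0,0,8,0,1]]}}

```text
t: 12.62
eef_pos: [0.6475, 0.0284, 0.086]
tool_rot: [0.0, 0.994, 0.11, -0.0]
contact_force: [-0.2, -4.5, -3.8]
gripper_width: 0.152
```

```bash
python3 - <<'E'
from h import *
st(); 
bot.read_camera("top"); st()
E
```

```text
t 12.62 th 0.0242 rad r 0.2689 pull 3.80 radial -1.21 lat -4.37 F [-0.2 -4.5 -3.8] w 0.152 toolx 12.63deg p [0.6475 0.0284 0.086 ]
t 12.67 th 0.0247 rad r 0.2689 pull 5.09 radial 0.86 lat -4.45 F [ 1.9 -4.1 -5.1] w 0.159 toolx 12.64deg p [0.6475 0.0284 0.0861]
```

Emit:
{"fn": "step_arm", "kwargs": {"targets": [[0,0,2,0,1],[0,0,4,0,1],[0,0,5,0,1],[0,0,5,0,1],[0,0,5,0,1]]}}

```text
t: 13.08
eef_pos: [0.6475, 0.0285, 0.0813]
tool_rot: [0.0, 0.994, 0.11, -0.0]
contact_force: [0.3, -5.5, -3.8]
gripper_width: 0.158
```

```bash
python3 - <<'E'
from h import *
st(); 
bot.read_camera("top"); st()
E
```

```text
t 13.08 th 0.0069 rad r 0.2689 pull 3.77 radial -0.87 lat -5.43 F [ 0.3 -5.5 -3.8] w 0.158 toolx 12.64deg p [0.6475 0.0285 0.0813]
t 13.13 th 0.0069 rad r 0.2689 pull 3.53 radial -0.03 lat -5.08 F [ 1.1 -5.  -3.5] w 0.159 toolx 12.64deg p [0.6476 0.0285 0.0813]
```

Emit:
{"fn": "step_arm", "kwargs": {"targets": [[0,0,1.5,0,1],[0,0,3,0,1],[0,0,3,0,1],[0,0,3,0,1]]}}

```text
t: 13.47
eef_pos: [0.6476, 0.0284, 0.081]
tool_rot: [-0.001, 0.994, 0.11, -0.0]
contact_force: [-7.8, -4.4, 17.2]
gripper_width: 0.158
```

```bash
python3 - <<'E'
from h import *
st(); 
bot.read_camera("top"); st()
c=bot.read_camera("scene"); cv2.imwrite("pics/s8.png",cv2.resize(c["frame"][130:290,220:430,::-1],None,fx=3.6,fy=3.6,interpolation=2))
E
```

```text
t 13.47 th 0.0057 rad r 0.2690 pull -17.24 radial -8.41 lat -2.66 F [-7.8 -4.4 17.2] w 0.158 toolx 12.62deg p [0.6476 0.0284 0.081 ]
t 13.52 th 0.0057 rad r 0.2690 pull -17.44 radial -8.89 lat -2.82 F [-8.2 -4.6 17.4] w 0.154 toolx 12.62deg p [0.6477 0.0284 0.081 ]
```

View pics/s8.png

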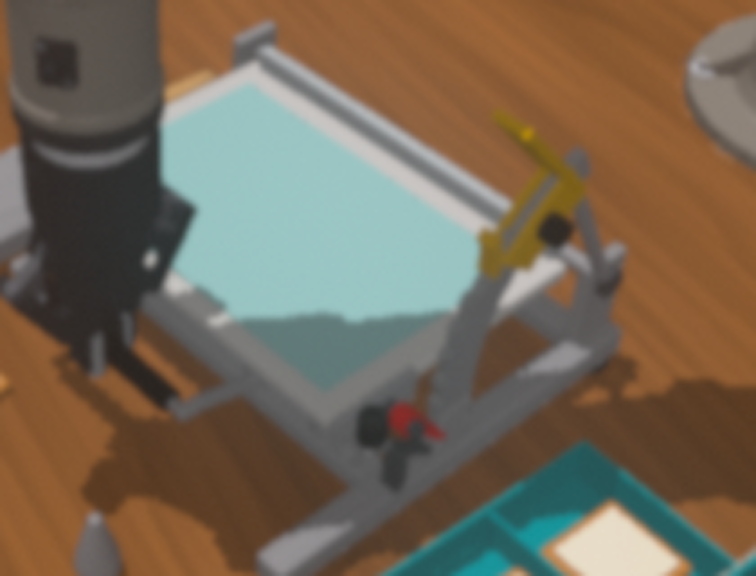

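Flat on the rests: z stopped at 0.081 with firm reaction, and the red pawl has flipped over (around (415,420)). Raising towards notch 2.

Emit:
{"fn": "step_arm", "kwargs": {"targets": [[0,0,-5,0,1],[0,0,-11,0,1],[-0.5,0,-19,0,1],[-1,0,-27,0,1],[-2,0,-35,0,1],[-3,0,-43,0,1],[-4.5,0,-51,0,1],[-6,0,-59,0,1],[-8,0,-67,0,1],[-10,0,-75,0,1],[-12.5,0,-83,0,1],[-15,0,-91,0,1],[-18,0,-99,0,1],[-18,0,-99,0,1],[-18,0,-99,0,1]]}}

```text
t: 14.82
eef_pos: [0.6302, 0.0248, 0.1775]
tool_rot: [0.0, 0.994, 0.11, 0.0]
contact_force: [1.6, -5.2, -4.9]
gripper_width: 0.158
```

```bash
python3 - <<'E'
from h import *
st(); 
bot.read_camera("top"); st()
c=bot.read_camera("scene"); cv2.imwrite("pics/s9.png",cv2.resize(c["frame"][130:290,220:430,::-1],None,fx=3.6,fy=3.6,interpolation=2))
E
```

```text
t 14.82 th 0.3723 rad r 0.2696 pull 4.73 radial -1.34 lat -5.38 F [ 1.6 -5.2 -4.9] w 0.158 toolx 12.65deg p [0.6302 0.0248 0.1775]
t 14.87 th 0.3711 rad r 0.2696 pull 3.90 radial -1.37 lat -5.02 F [ 1.2 -4.9 -4.1] w 0.163 toolx 12.65deg p [0.6303 0.0248 0.1772]
```

View pics/s9.png

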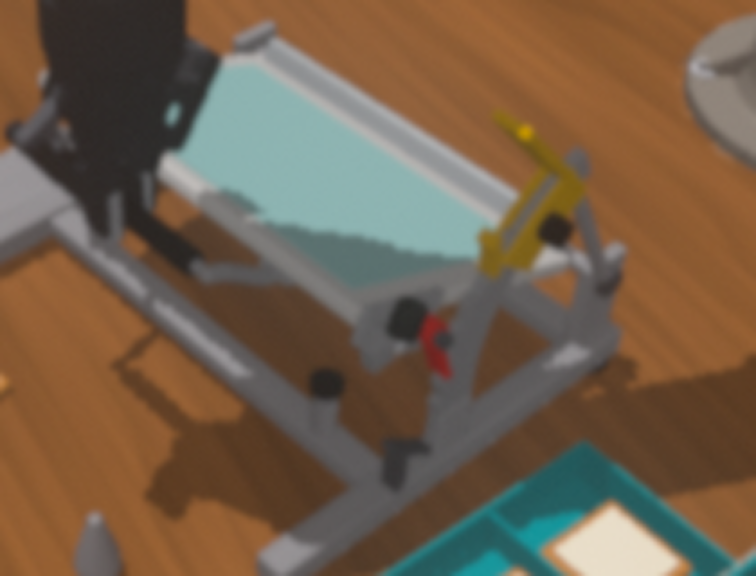

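The pawl is armed and lies on the teeth (445,345). Tilt is about 0.367, between notch 2 and notch 3. Now I'll ease the weight down onto it.

Emit:
{"fn": "step_arm", "kwargs": {"targets": [[0.5,0,2,0,1],[1.5,0,4,0,1],[2,0,6,0,1],[2.5,0,7.5,0,1],[2.5,0,7.5,0,1],[2.5,0,7.5,0,1]]}}

```text
t: 15.42
eef_pos: [0.6331, 0.0254, 0.1693]
tool_rot: [0.0, 0.994, 0.11, 0.0]
contact_force: [2.7, -4.6, -3.9]
gripper_width: 0.157
```

```bash
python3 - <<'E'
from h import *
st(); 
bot.read_camera("top"); st()
E
```

```text
t 15.42 th 0.3397 rad r 0.2695 pull 4.22 radial 0.26 lat -5.07 F [ 2.7 -4.6 -3.9] w 0.157 toolx 12.65deg p [0.6331 0.0254 0.1693]
t 15.47 th 0.3399 rad r 0.2695 pull 5.27 radial -1.96 lat -6.01 F [ 1.2 -5.9 -5.6] w 0.155 toolx 12.66deg p [0.6331 0.0254 0.1693]
```

Emit:
{"fn": "step_arm", "kwargs": {"targets": [[0.5,0,1,0,1],[0.5,0,2,0,1],[0.5,0,2,0,1],[0.5,0,2,0,1]]}}

```text
t: 15.8
eef_pos: [0.6335, 0.0255, 0.1681]
tool_rot: [0.0, 0.994, 0.11, 0.0]
contact_force: [-0.7, -5.5, 1.3]
gripper_width: 0.154
```

```bash
python3 - <<'E'
from h import *
st(); 
bot.read_camera("top"); st()
E
```

```text
t 15.80 th 0.3351 rad r 0.2695 pull -1.80 radial -1.29 lat -5.26 F [-0.7 -5.5  1.3] w 0.154 toolx 12.65deg p [0.6335 0.0255 0.1681]
t 15.85 th 0.3351 rad r 0.2695 pull -2.71 radial -1.88 lat -4.68 F [-1.6 -5.1  1.9] w 0.159 toolx 12.65deg p [0.6335 0.0254 0.1681]
```

The weight is on the pawl: the pull went from +5 to −2 N at tilt ≈ 0.33. Relaxing the grip, opening a little and checking.

Emit:
{"fn": "step_arm", "kwargs": {"targets": [[0,0,0,0,1],[0,0,0,0,1],[0,0,0,0,0.7],[0,0,0,0,0.6],[0,0,0,0,0.5],[0,0,0,0,0.5],[0,0,0,0,0.5],[0,0,0,0,0.5]], "newtons": 20}}

```text
t: 16.52
eef_pos: [0.6333, 0.0262, 0.1678]
tool_rot: [-0.0, 0.994, 0.111, 0.0]
contact_force: [-0.3, 0.8, -0.2]
gripper_width: 0.505
```

```bash
python3 - <<'E'
from h import *
st(); 
c=bot.read_camera("wrist"); cv2.imwrite("pics/w10.png",c["frame"][:,:,::-1])
E
```

```text
t 16.52 th 0.3341 rad r 0.2694 pull 0.16 radial -0.20 lat 0.86 F [-0.3  0.8 -0.2] w 0.505 toolx 12.69deg p [0.6333 0.0262 0.1678]
```

View pics/w10.png

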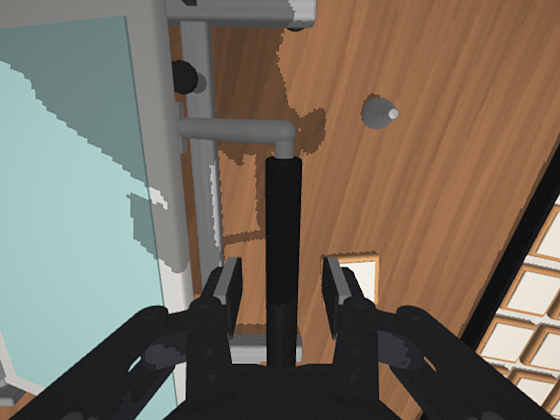

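The pads stand clear on both sides of the sleeve (sleeve at columns 266–300, pads at 240 and 325) and the force is about 0. Withdrawing straight up.

Emit:
{"fn": "step_arm", "kwargs": {"targets": [[0,0,-10,0,0.5],[0,0,-30,0,0.5],[0,0,-60,0,0.5],[0,0,-90,0,0.5],[0,0,-120,0,0.5],[0,0,-150,0,0.5],[0,0,-150,0,0.5],[0,0,-150,0,0.5]]}}

```text
t: 17.23
eef_pos: [0.6343, 0.0254, 0.3207]
tool_rot: [-0.0, 0.994, 0.11, 0.002]
contact_force: [-1.0, 0.2, -0.7]
gripper_width: 0.498
```

```bash
python3 - <<'E'
from h import *
st(); 
c=bot.read_camera("wrist");W=pts(c)
for _ in range(2):
    m=(c["frame"].max(2)<70)&(W[...,2]>.14)&(W[...,2]<.19)
    n,l,s,ce=cv2.connectedComponentsWithStats(m.astype(np.uint8)); k=1+np.argmax(s[1:,4]);P=W[l==k]
    zt=np.percentile(P[:,2],97); print(s[k],"ztop",zt,"tilt",np.arcsin((zt-.008-.075)/.27)); c=bot.read_camera("wrist");W=pts(c)
c=bot.read_camera("scene"); cv2.imwrite("pics/s11.png",c["frame"][:,:,::-1])
E
```

```text
t 17.23 th 0.7570 rad r 0.3512 pull -0.09 radial -1.18 lat 0.39 F [-1.   0.2 -0.7] w 0.498 toolx 12.64deg p [0.6343 0.0254 0.3207]
[ 272  132   17  140 2208] ztop 0.17125197601608483 tilt 0.3329782846175677
[ 273  132   18  142 2197] ztop 0.17115408789304115 tilt 0.33259469039448053
```

View pics/s11.png

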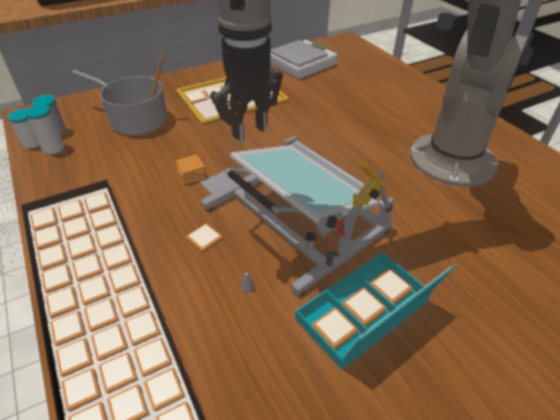

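The board rests at tilt ≈ 0.333 with the gripper clear. In the picture the biscuit at (205,237), nozzle at (247,281), stack at (190,168) and box at (362,308) are where they started. Handing in.

```bash
python3 - <<'E'
from h import *
print(bot.hand_in())
E
```

```text
the job is handed in; nothing more can be done
None
```

The board is set in its second notch and the job is handed in at about 17 s. No verdict was reported.

- **Trip:** I lifted the board through notch 5 and on to about 0.91 rad. The stop was first felt at about 0.87 rad. I pulled to about 13.5 N above the free lift, under the 17 N straining limit, and the red pawl was seen swung out.
- **Flat:** I kept hold and lowered it onto its rests. It stopped firmly at grip height, within 2 mm of the expected flat position, and the pawl was seen re-armed. After touching the rests I pressed down with about 17 N for a moment, more than was needed.
- **Second notch:** I raised it to about 0.37 rad and eased it down until the pawl took the weight (pull went from +5 N to −2 N), then opened the gripper and withdrew upward.
- **Last checks:** the wrist camera gave a tilt of 0.333 rad in two readings (target 0.305 to 0.36), the contact force was near zero, and the gripper was about 150 mm above the grip. By eye in the scene picture, the biscuits, nozzle and box stand where they did at the start. The palette knife was partly hidden and got no separate check.

None of the checks disagreed. Off-arc forces of up to about 6 N while holding the board came from small errors in my arc estimate.

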